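# Vent and open the pressure cooker

### The job

The pressure cooker has finished its program: open it safely, just by pressing with the fingertips. First switch it off by pressing down the raised rear half of the rocker switch until it snaps over, next press the round steam button on the lid until it stays down, and only then press the wide latch key at the front, so that the lid springs up and stands open. Do not shove, tip or lift the cooker, and leave the things beside it where they stand.

Things in the scene. Friction and masses are not known exactly. Their poses are not given: they have to be found in the camera images.
- cooker: electric pressure cooker, loose on rubber feet, 3.4 kg, steel body 210 mm across, black lid and front console; origin at the centre of its underside, x from its front to the hinge at its back, z up. The console (172 mm wide, x -162 to -94 mm) has a flat deck 150 mm up. A fixed slotted steam outlet, 34 mm across, top 196 mm up, at (40, -36) mm on the lid is no button
- power_rocker (a joint): mains rocker at the right of the deck, 45 mm long front to back, 24 mm wide, centre at (-132, -56) mm from the cooker's origin. 0 rad = on: front half level, rear half sloping up to 12 mm above the deck. 0.3 rad = off: rear half level, 5 mm above the deck, front half raised. About 4 N on the raised half takes it past the middle, then it snaps over and stays
- rocker_rear (a point): middle of the top face of the rocker's rear half (raised 9 mm above the deck while on); it must go down about 4.5 mm; moves with the rocker
- steam_button (a joint): round steam release button on the lid, 33 mm across, front left of the lid's centre at (-45, 35) mm from the cooker's origin. 0 m = up, steam shut in; 0.008 m = fully down. It needs about 3.5 N, snaps down past the middle and stays down. While it is up, an interlock blocks the latch key after about 1.5 mm
- steam_button_top (a point): centre of the steam button's top face, 201 mm above the worktop while up; moves with the button
- latch_key (a joint): wide sprung latch key in the middle of the console's deck, 44 mm wide, 24 mm deep, centre at (-134, 0) mm from the cooker's origin. 0 m = out; 0.008 m = fully pressed; 2 N to start, 4 N at the bottom. From about 5 mm on the bolt that it draws frees the lid; it springs back out when let go
- latch_key_top (a point): centre of the latch key's top face, 10 mm above the deck (160 mm above the worktop) while out; moves with the key
- cooker_lid (a joint): lid, a disc of radius 106 mm, 153 to 186 mm up when shut, hinged at the back (x = 112 mm, 152 mm up). 0 rad = shut and latched; once unlatched a damped spring swings it up to its stop at 1.2 rad in about 2 s (2 N at its front edge, which ends 0.38 m up); if it meets the gripper it waits there and goes on when the gripper has gone
- mug: white mug, 78 mm across, 97 mm tall, standing left of the cooker; bystander; origin at the centre of its underside
- tomato_tin: small food tin, 57 mm across, 72 mm tall, left of the cooker; bystander; origin at the centre of its underside
- salt: grey salt shaker, 44 mm across, 90 mm tall, right of the cooker; bystander; origin at the centre of its underside
- garlic_bulb: garlic bulb, 53 mm, right of the cooker; bystander; origin at the centre of its underside

How it is judged:
By the outcome, as a careful person would: the job done as asked, in the order asked, and still so for the second after the job is handed in, with the robot touching nothing.
It also fails if it takes over 51 s, if anything falls off the work surface, if the arm or the gripper's body presses on something with over 40 N, if the wrist force passes 120 N, or if a joint passes its speed limit or range.

### The arm

A 6-joint arm with a two-finger parallel gripper is mounted at the origin on a cart in front of the work surface, level with it; the furniture and walls round the work are solid. World frame = base frame: x ahead of the robot, y to its left, z up, the work surface at z = 0. Lengths are in mm, angles in rad, forces in N, time in s.
With the tool pointing down it reaches from about 350 to 775 mm from the base axis. Payload 7.3 kg.
Tool frame: the origin (TCP) lies between the finger pads; the fingertips stand 14 mm ahead of it and the grasp point (between the pads) lies 5 mm behind it; z points along the fingers, y is the line along which they close (so a half turn about z gives the same grasp; the last joint's range is limited). The gripper opens to 92 mm and grips with 3 to 60 N. Pads are 19 mm wide; open, the fingers measure 130 mm over their backs; the gripper's body (75 mm by 190 mm) begins 47 mm behind the grasp point.
Start: joints at [-1.331, 0.342, 1.524, -0, 1.275, -0.146], TCP at [197.582, -486.425, 201.441] pointing down, gripper open.
Joint ranges: [-2.53, 2.53], [-0.77, 2.02], [0.04, 2.7], [-1, 4.14], [0.28, 2.66], [-3.11, 3.11]. Speed limits (rad/s): [2.57, 2.57, 3.14, 3.14, 3.14, 3.14].

### API

Orientations are given as [roll, pitch, yaw] about the fixed x, y, z axes, in that order (R = Rz(yaw) Ry(pitch) Rx(roll)).
In Python, from plant import get_obs, cams, close_job gives the robot as it stands. The module is installed in compiled form; this text tells all that it offers.
- The arm moves only by the shell command python3 -m creep 'ROWS'. ROWS is JSON, a list of rows, each an object of numbers: "hand": the opening, from 0 (shut) to 1 (fully open); "tx", "ty", "tz": the shift along the tool's x, y, z in m; "spin": the turn about the tool's z in degrees. In form: [{"hand": .., "tx": .., "ty": .., "tz": .., "spin": ..}, ...]. A call has 1 to 5 rows; each row shifts and turns the commanded pose from where the row before left it, along the tool's axes as they then stand; what a row does not reach is not made up. A row lasts 1/8 s, in which the tool goes at most 62.5 mm and 10.7 degrees, less where a joint would pass 70% of its speed; a pose out of reach is approached as far as the arm can. A call is refused whole if a number of a shift passes 0.0625 or a number of a turn 10.7, either way. A call with a gripper value outside its range is refused whole. The fingers move at their own pace and stop on an object; the grip force is fixed at half the most. Time passes only in rows, so rows that do not move let the fingers close. It gives the time, the measured TCP pose, the force, the opening and the grip force at its end, in the units of the state.
- get_obs(): the state, without advancing time (a new reading comes with each control period).
- cams.capture(name): name is "scene" or "top"; returns a dict with "color" (400x640x3 uint8, red, green, blue), "K" (3x3 intrinsics, pixels), "R" (3x3) and "t" (3): a world point X has camera coordinates R X + t. Camera axes: x right, y down, z forward; pixel columns grow to the right and rows downward; lengths in mm; the calibration is good to about 2 mm. A picture is of the moment at which its call begins. There is no depth.
- close_job(): hands the job in; it is judged then, once.
The state is a dict: "time": time; "joint_positions": joint angles; "dq": joint speeds; "tau": joint torques, N m; "tool_pos": TCP position; "tcp_rot": TCP orientation; "contact_force": force on the tool from outside, world axes, zero at the start; "moment": the same for the moment, N m; "grip_width": finger opening in mm; "finger_force": force on a finger pad.
Only numpy, scipy, OpenCV 4.12 (cv2) and the standard library are available. Lean on these libraries where they do the work, as an engineer would, in place of code of your own. Each camera call takes 0.05 s, during which the arm holds its last target. There are 200 camera calls.

## Working session

There is one attempt and no reset: what is moved stays moved. The work goes in short steps, Python scripts to look and compute and a shell command to move; the robot and the scene stay as the last step left them, time stands still between calls to the robot, and variables do not carry over. Pictures are saved under pics/ and viewed, at most 10 in all, crops included, and the job is handed in when it is done.

```bash
mkdir -p pics
python3 - <<'E'
from plant import get_obs,cams
import cv2,numpy as np,pickle
d={}
for n in("scene","top"):
    c=cams.capture(n);d[n]=c;cv2.imwrite(f"pics/{n}0.png",c["color"][:,:,::-1]);print(n,c["K"].tolist(),c["R"].round(4).tolist(),c["t"])
pickle.dump(d,open("c.pkl","wb"))
o=get_obs();print(o["time"],o["tool_pos"],o["tcp_rot"],o["contact_force"])
E
```

```text
scene [[467.44574364267834, 0.0, 324.97579161834045], [0.0, 467.44574364267834, 201.36369352512295], [0.0, 0.0, 1.0]] [[-0.7384, -0.6744, -0.003], [-0.3693, 0.408, -0.835], [0.5643, -0.6154, -0.5503]] [483.26258393 295.85363074 790.72591068]
top [[435.30358242139494, 0.0, 310.43131118402385], [0.0, 435.30358242139494, 194.86363641718935], [0.0, 0.0, 1.0]] [[0.4073, -0.9133, -0.0041], [-0.8899, -0.3959, -0.2268], [0.2055, 0.096, -0.9739]] [-143.868066    557.92334747 1000.45154286]
0.1 [ 197.49138595 -486.01141146  200.82703474] [-3.14024663e+00 -2.01069055e-04  3.85815550e-01] [-0.4505324   0.81082509 -0.92195787]
```

View pics/scene0.png

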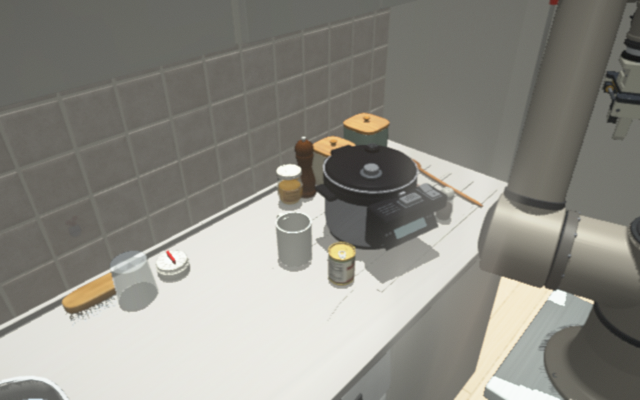

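View pics/top0.png

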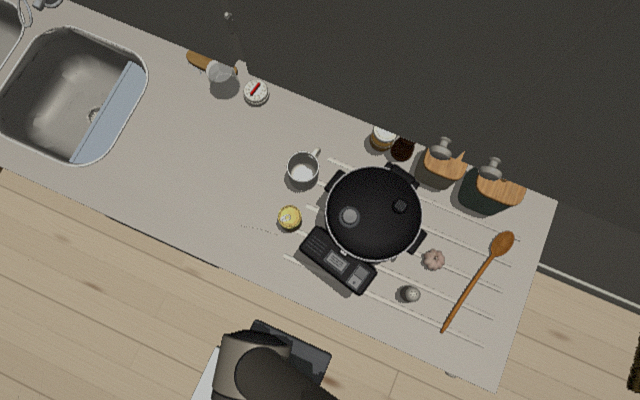

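The scene view shows the cooker at about (370,195), and its button at (371,169). In the top view the button is at about (349,216), the latch key (337,261), the rocker (357,277) and the outlet (400,206). I'll enlarge both for accuracy.

```bash
cat > h.py <<'E'
import numpy as np,pickle,cv2
d=pickle.load(open("c.pkl","rb"))
def ray(c,u,v,z):
    C=-c["R"].T@c["t"]; r=c["R"].T@np.linalg.inv(c["K"])@[u,v,1]
    return C+r*(z-C[2])/r[2]
def proj(c,X):
    p=c["K"]@(c["R"]@np.array(X,float)+c["t"]); return p[:2]/p[2]
E
python3 - <<'E'
from h import *
t=d["top"];s=d["scene"]
for n,p,z in(("btn",(349,216),201),("key",(337,261),160),("rock",(357,277),157),("outlet",(400,206),196)):print(n,ray(t,*p,z).round(1))
print("btn scene",ray(s,371,169,201).round(1))
a=t["color"][155:305,290:435];b=s["color"][140:255,310:460]
f=lambda q,k:cv2.convertScaleAbs(cv2.resize(q,None,fx=k,fy=k,interpolation=cv2.INTER_CUBIC),alpha=1.6,beta=15)[:,:,::-1]
cv2.imwrite("pics/a.png",f(a,4));cv2.imwrite("pics/b.png",f(b,5))
E
```

```text
btn [530.6 -10.4 201. ]
key [438.2 -25.1 160. ]
rock [424.8 -77.4 157. ]
outlet [ 595.3 -100.7  196. ]
btn scene [526.4  -3.6 201. ]
```

View pics/a.png

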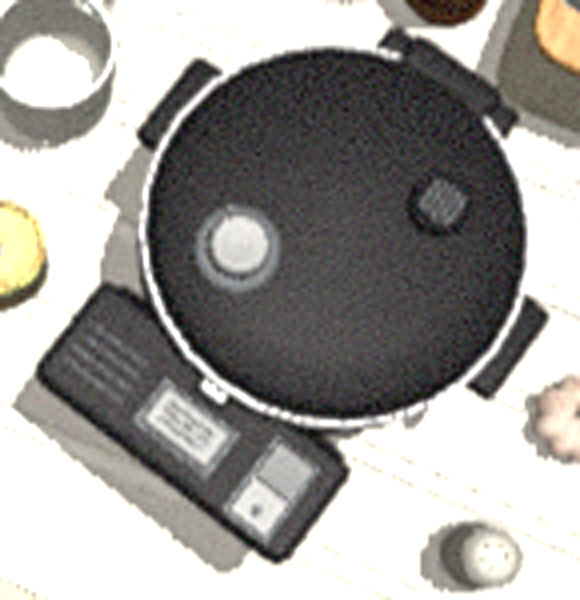

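View pics/b.png

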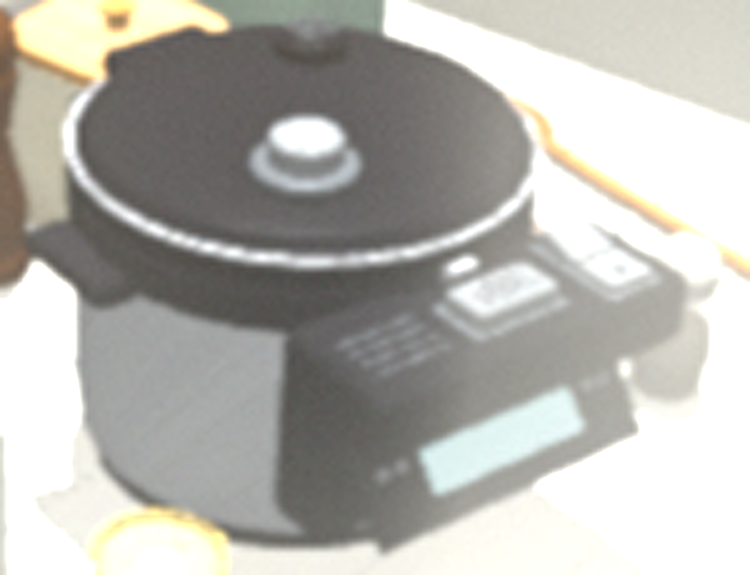

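In the top crop: button (239,242), outlet (441,204), key (186,426), rocker rear half (285,468) and front half (258,505). In the scene crop: button (307,135), key (502,288), rocker rear (582,240). Next I cast these onto their heights and fit the cooker's planar pose.

```bash
cat > fit.py <<'E'
from h import *
t=d["top"];s=d["scene"]
T=lambda x,y:(290+(x+.5)/4-.5,155+(y+.5)/4-.5)
S=lambda x,y:(310+(x+.5)/5-.5,140+(y+.5)/5-.5)
P=[("btn",t,T(239,242),201,(-45,35)),("out",t,T(441,204),196,(40,-36)),("key",t,T(186,426),160,(-134,0)),("rear",t,T(285,468),159,(-121,-56)),
("btnS",s,S(307,135),201,(-45,35)),("keyS",s,S(502,288),160,(-134,0)),("rearS",s,S(582,240),159,(-121,-56))]
W=np.array([ray(c,*p,z)[:2] for _,c,p,z,_ in P]);L=np.array([q[4] for q in P],float)
def fit(L,W):
    a=L-L.mean(0);b=W-W.mean(0);th=np.arctan2((a[:,0]*b[:,1]-a[:,1]*b[:,0]).sum(),(a*b).sum())
    R=np.array([[np.cos(th),-np.sin(th)],[np.sin(th),np.cos(th)]]);return th,R,W.mean(0)-R@L.mean(0)
for n,i in(("top",slice(0,4)),("scene",slice(4,7)),("all",slice(0,7))):
    th,R,o=fit(L[i],W[i]);print(n,"yaw",round(th,3),"o",o.round(1),"res",(W[i]-(L[i]@R.T+o)).round(1).tolist())
for n,l in(("rear",(-121,-56)),("rear_far",(-114,-56)),("btn",(-45,35)),("key",(-134,0)),("front",(-170,0))):print(n,(R@l+o).round(1))
E
python3 fit.py
```

```text
top yaw -0.245 o [567.5 -55.5] res [[0.2, 0.3], [-1.7, -0.0], [-0.3, -0.4], [1.8, 0.1]]
scene yaw -0.272 o [566.2 -57.9] res [[0.4, 0.4], [0.2, -1.0], [-0.6, 0.6]]
all yaw -0.251 o [567.1 -55.9] res [[0.3, 0.5], [-1.0, 0.6], [-0.2, -0.9], [2.3, -0.4], [0.4, -0.9], [0.0, -0.3], [-1.9, 1.3]]
rear [436.  -80.1]
rear_far [442.8 -81.8]
btn [532.3 -10.9]
key [437.4 -22.6]
front [402.5 -13.6]
```

```bash
cat > go.py <<'E'
# remaining travel in tool axes to cooker-frame points (tip height mm)
import sys,numpy as np
from plant import get_obs
from scipy.spatial.transform import Rotation as Ro
o=get_obs();R=Ro.from_euler("xyz",o["tcp_rot"]).as_matrix()
th=-.251;c,s=np.cos(th),np.sin(th)
x,y,z=map(float,sys.argv[1:4])
W=np.array([567.1+c*x-s*y,-55.9+s*x+c*y,z+14])
print("t",o["time"],"spin deg",np.degrees(o["tcp_rot"][2]-th).round(2),"delta tool mm",(R.T@(W-o["tool_pos"])).round(1),"F",np.round(o["contact_force"],1),"tip z",round(o["tool_pos"][2]-14,1),"grip",o["grip_width"])
E
python3 -m creep '[{"hand":0,"tx":0,"ty":0,"tz":-0.01,"spin":9.1},{"hand":0,"tx":0,"ty":0,"tz":-0.01,"spin":9.1},{"hand":0,"tx":0,"ty":0,"tz":-0.01,"spin":9.1},{"hand":0,"tx":0,"ty":0,"tz":0,"spin":9.2},{"hand":0,"tx":0,"ty":0,"tz":0,"spin":0}]'
python3 go.py -118 -56 185
```

```text
time: 0.72
tool_pos: [197.5, -486.2, 231.2]
tcp_rot: [-3.141, 0.0, -0.25]
contact_force: [0.3, 0.1, 0.5]
grip_width: 46.5
finger_force: 0.0
t 0.725 spin deg 0.07 delta tool mm [ 133.6 -452.5   32.4] F [0.3 0.1 0.5] tip z 217.2 grip 46.466722571069226
```

```bash
python3 -m creep '[{"hand":0,"tx":0.013,"ty":-0.045,"tz":0,"spin":0},{"hand":0,"tx":0.013,"ty":-0.045,"tz":0,"spin":0},{"hand":0,"tx":0.013,"ty":-0.045,"tz":0,"spin":0},{"hand":0,"tx":0.013,"ty":-0.045,"tz":0,"spin":0},{"hand":0,"tx":0.013,"ty":-0.045,"tz":0,"spin":0}]'
python3 -m creep '[{"hand":0,"tx":0.013,"ty":-0.045,"tz":0,"spin":0},{"hand":0,"tx":0.013,"ty":-0.045,"tz":0,"spin":0},{"hand":0,"tx":0.013,"ty":-0.045,"tz":0,"spin":0},{"hand":0,"tx":0.013,"ty":-0.045,"tz":0,"spin":0},{"hand":0,"tx":0,"ty":0,"tz":0,"spin":0}]'
python3 go.py -118 -56 185
```

```text
time: 1.35
tool_pos: [316.9, -283.2, 231.2]
tcp_rot: [-3.141, 0.0, -0.248]
contact_force: [0.9, 0.7, 0.1]
grip_width: 1.1
finger_force: 0.0
time: 1.98
tool_pos: [412.3, -120.8, 231.1]
tcp_rot: [-3.141, 0.001, -0.243]
contact_force: [-0.2, -0.8, -0.3]
grip_width: 0.3
finger_force: 0.0
t 1.975 spin deg 0.45 delta tool mm [ 16.2 -45.2  32.1] F [-0.2 -0.8 -0.3] tip z 217.1 grip 0.32662449477751265
```

```bash
python3 -m creep '[{"hand":0,"tx":0.008,"ty":-0.0225,"tz":0,"spin":0.4},{"hand":0,"tx":0.008,"ty":-0.0225,"tz":0,"spin":0},{"hand":0,"tx":0,"ty":0,"tz":0.017,"spin":0},{"hand":0,"tx":0,"ty":0,"tz":0.015,"spin":0},{"hand":0,"tx":0,"ty":0,"tz":0,"spin":0}]'
python3 go.py -118 -56 165
python3 - <<'E'
from plant import cams
import cv2
t=cams.capture("top")["color"][155:305,290:435];s=cams.capture("scene")["color"][140:255,310:460]
f=lambda q:cv2.convertScaleAbs(cv2.resize(q,(395,395),interpolation=cv2.INTER_CUBIC),alpha=1.5,beta=15)[:,:,::-1]
cv2.imwrite("pics/c.png",cv2.hconcat([f(t),f(s)]))
E
```

```text
time: 2.6
tool_pos: [437.3, -84.2, 198.4]
tcp_rot: [3.142, 0.003, -0.257]
contact_force: [0.1, -0.2, -0.1]
grip_width: 0.6
finger_force: 0.0
t 2.6 spin deg -0.34 delta tool mm [ 0.7 -3.7 19.4] F [ 0.1 -0.2 -0.1] tip z 184.4 grip 0.6338251498588634
```

View pics/c.png

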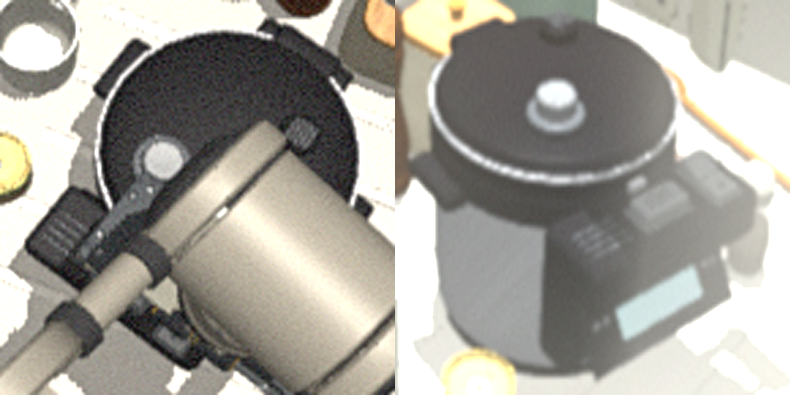

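The top view shows the arm over the console. The scene crop doesn't show the fingers over the rocker at about (715,175), so I need the full view.

Run:
```python
from plant import cams,get_obs
from h import *
c=cams.capture("scene");cv2.imwrite("pics/e.png",c["color"][:,:,::-1]);p=get_obs()["tool_pos"]
print(proj(c,p),proj(c,p-[0,0,14]),np.abs(c["R"]-d["scene"]["R"]).max(),c["t"]-d["scene"]["t"])
```

```text
[427.85200082 169.17994649] [427.06928737 174.96270879] 0.0 [0. 0. 0.]
```

View pics/e.png

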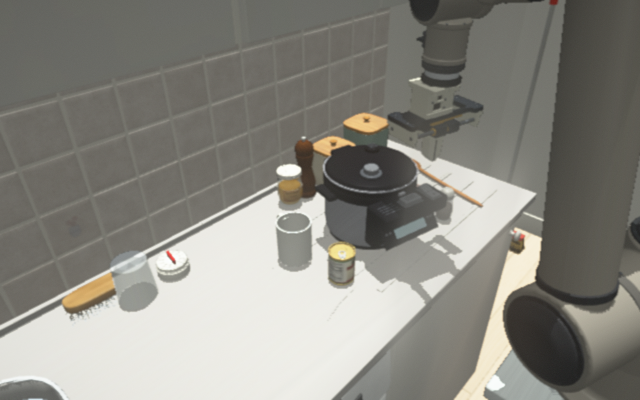

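The fingers hang from (433,135) to about (430,157), but the projected tip is at (427,175). I'll check this in an enlarged crop before descending.

Run:
```python
from h import *
im=cv2.imread("pics/e.png")[100:220,370:490]
im=cv2.resize(im,None,fx=5,fy=5,interpolation=cv2.INTER_CUBIC)
cv2.drawMarker(im,(int((427.1-370)*5),int((175-100)*5)),(0,0,255),0,15)
cv2.imwrite("pics/f.png",im)
```

```text
(no output)
```

View pics/f.png

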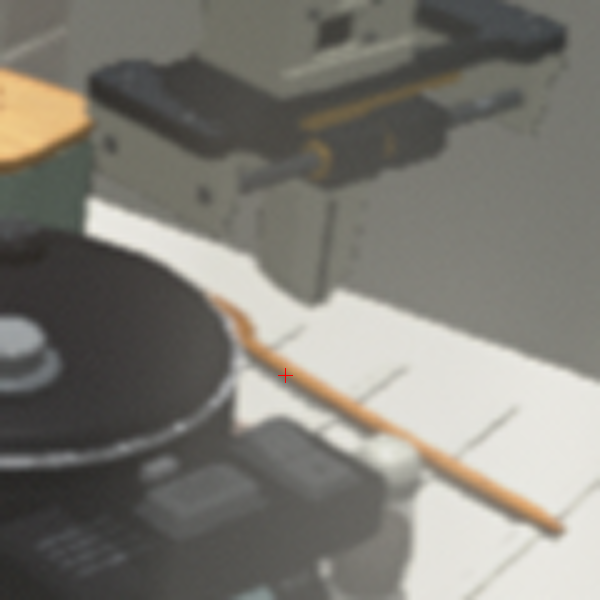

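The real tip is at (432,160), 15 px above its projection. I'll test whether the same shift appears in the starting picture and in the top view.

Run:
```python
from plant import cams,get_obs
from h import *
s,t=d["scene"],d["top"];o=get_obs();p=o["tool_pos"]
print("tip ray at z184:",ray(s,432,160,184).round(1),"z220",ray(s,432,160,220).round(1),"joints",o["joint_positions"].round(3))
def mk(im,q,x0,y0,k):cv2.drawMarker(im,(int((q[0]-x0+.5)*k),int((q[1]-y0+.5)*k)),(0,0,255),0,15)
a=cv2.resize(s["color"][0:200,540:640,::-1],None,fx=3,fy=3,interpolation=cv2.INTER_CUBIC)
p0=np.array([197.5,-486,187.]);yaw=.386;ty=np.array([np.sin(yaw),-np.cos(yaw),0])
for k in(-1,1):mk(a,proj(s,p0+k*46*ty),540,0,3)
c=cams.capture("top")["color"][:,:,::-1]
b=cv2.resize(c[155:355,270:430],None,fx=3,fy=3,interpolation=cv2.INTER_CUBIC)
mk(b,proj(t,p-[0,0,14]),270,155,3); mk(b,proj(t,p+[0,0,100]),270,155,3)
b=cv2.convertScaleAbs(b,alpha=1.4,beta=15)
cv2.imwrite("pics/g.png",cv2.hconcat([a,b]))
```

```text
tip ray at z184: [ 468.  -152.1  184. ] z220 [435.7 -91.3 220. ] joints [-0.362  0.199  1.727 -0.     1.214  1.467]
```

View pics/g.png

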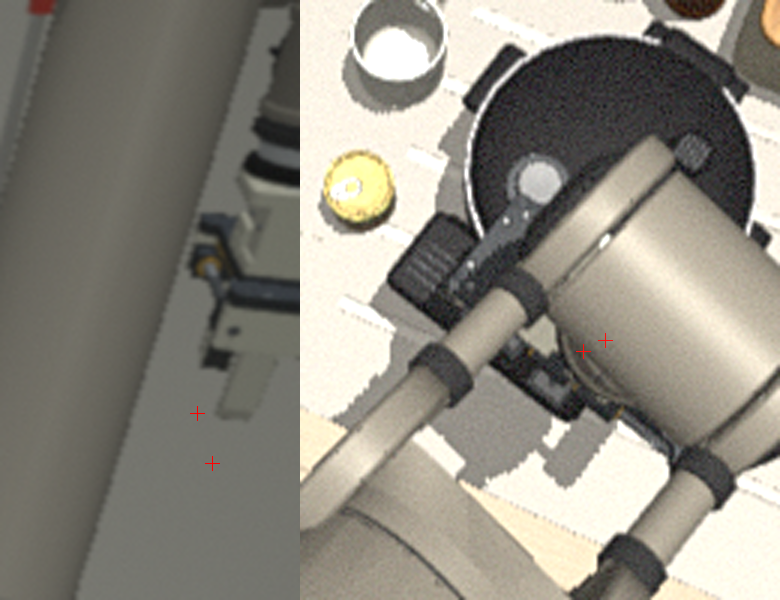

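Both pictures show a constant shift, about 6 px right and 16 px up. That fits a tip about 34 mm higher than I computed, with x and y right: the ray at z=220 gives (436,-91). I'll descend in guarded steps, watching the force and the tip in the image.

```bash
cat > tip.py <<'E'
from plant import cams,get_obs
from h import *
c=cams.capture("scene");o=get_obs();p=o["tool_pos"]-[0,0,14]
D=np.abs(c["color"].astype(int)-d["scene"]["color"]).max(2)
e=proj(c,p);print("reported tip",p.round(1),"px",e.round(1))
u0=int(e[0])
for u in range(u0-10,u0+16,3):
    col=cv2.medianBlur((D>45).astype(np.uint8)*255,3)[:,u];v=np.where(col)[0];v=v[(v<e[1]+15)&(v>60)];print(u,v.max() if len(v) else None,end="; ")
print()
E
python3 -m creep '[{"hand":0,"tx":0.001,"ty":-0.0035,"tz":0,"spin":0},{"hand":0,"tx":0,"ty":0,"tz":0.01,"spin":-0.3},{"hand":0,"tx":0,"ty":0,"tz":0.01,"spin":0},{"hand":0,"tx":0,"ty":0,"tz":0,"spin":0}]'
python3 go.py -118 -56 155; python3 tip.py
```

```text
time: 3.3
tool_pos: [439.5, -80.3, 178.3]
tcp_rot: [-3.141, 0.002, -0.253]
contact_force: [0.4, 0.0, -0.1]
grip_width: 0.4
finger_force: 0.0
t 3.3 spin deg -0.11 delta tool mm [-0.4  0.7  9.3] F [ 0.4  0.  -0.1] tip z 164.3 grip 0.3886826568591879
reported tip [439.9 -80.5 164.8] px [424.4 184. ]
414 150; 417 140; 420 165; 423 188; 426 189; 429 170; 432 169; 435 165; 438 145;
```

```bash
python3 -m creep '[{"hand":0,"tx":0,"ty":0,"tz":0.004,"spin":0},{"hand":0,"tx":0,"ty":0,"tz":0.003,"spin":0},{"hand":0,"tx":0,"ty":0,"tz":0,"spin":0}]'
python3 -m creep '[{"hand":0,"tx":0,"ty":0,"tz":0.004,"spin":0},{"hand":0,"tx":0,"ty":0,"tz":0.004,"spin":0},{"hand":0,"tx":0,"ty":0,"tz":0,"spin":0}]'
python3 -m creep '[{"hand":0,"tx":0,"ty":0,"tz":0.004,"spin":0},{"hand":0,"tx":0,"ty":0,"tz":0,"spin":0}]'
python3 tip.py;python3 - <<'E'
from h import *
for z in(180,190,200):print(ray(d["scene"],431.5,170,z).round(1))
E
```

```text
time: 3.72
tool_pos: [440.1, -80.5, 172.2]
tcp_rot: [3.142, 0.0, -0.253]
contact_force: [0.5, 0.6, 0.7]
grip_width: 0.6
finger_force: 0.0
time: 4.1
tool_pos: [440.0, -80.5, 164.0]
tcp_rot: [3.142, 0.001, -0.253]
contact_force: [-0.3, -0.5, 0.1]
grip_width: 0.0
finger_force: 0.0
time: 4.35
tool_pos: [440.1, -80.5, 160.1]
tcp_rot: [3.142, 0.001, -0.253]
contact_force: [0.4, -0.4, 0.3]
grip_width: 0.7
finger_force: 0.0
reported tip [440.2 -80.6 146.3] px [423.3 191.3]
413 158; 416 157; 419 168; 422 187; 425 190; 428 174; 431 194; 434 172; 437 164; 
[ 448.  -118.6  180. ]
[ 439.5 -102.5  190. ]
[431.  -86.4 200. ]
```

The reported tip is at 146, below the deck, with no contact, so the tip is indeed higher than stated. One more look before contact.

Run:
```python
from plant import cams
from h import *
c=cams.capture("scene")["color"][130:230,370:480]
a=cv2.resize(c,None,fx=7,fy=6,interpolation=cv2.INTER_CUBIC)[:,:,::-1]
cv2.imwrite("pics/i.png",cv2.convertScaleAbs(a,alpha=1.2,beta=15))
```

```text
(no output)
```

View pics/i.png

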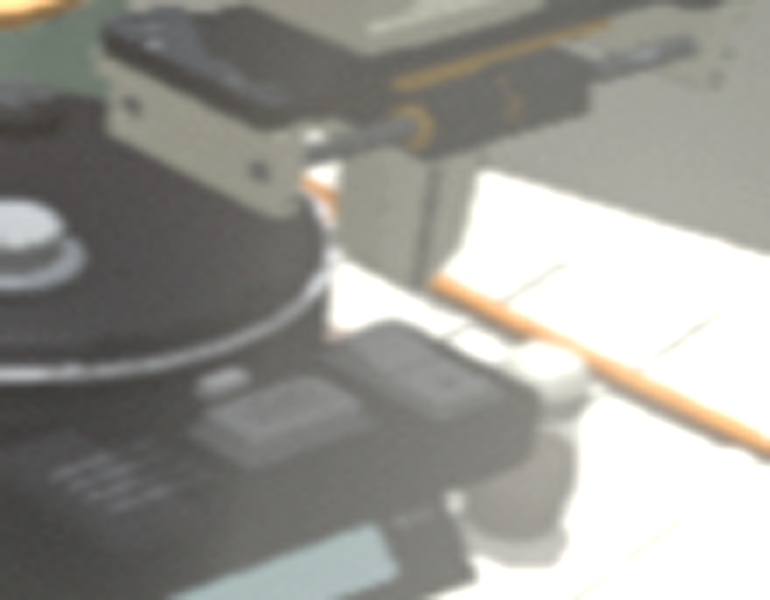

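The closed fingertips end at crop (402,265), i.e. image (427,174). They hang over the rocker's rear half, at crop (375,345), with about 30 mm of clearance. Lateral alignment is good, so I'll keep descending under force guard.

```bash
python3 -m creep '[{"hand":0,"tx":0,"ty":0,"tz":0.005,"spin":0},{"hand":0,"tx":0,"ty":0,"tz":0.005,"spin":0},{"hand":0,"tx":0,"ty":0,"tz":0,"spin":0}]'
python3 -m creep '[{"hand":0,"tx":0,"ty":0,"tz":0.003,"spin":0},{"hand":0,"tx":0,"ty":0,"tz":0,"spin":0}]'
python3 -m creep '[{"hand":0,"tx":0,"ty":0,"tz":0.003,"spin":0},{"hand":0,"tx":0,"ty":0,"tz":0,"spin":0}]'|grep -E "pos|force"
python3 tip.py
```

```text
time: 4.82
tool_pos: [439.9, -80.5, 149.9]
tcp_rot: [-3.142, 0.001, -0.253]
contact_force: [0.8, -0.6, 0.3]
grip_width: 0.1
finger_force: 0.0
time: 5.08
tool_pos: [440.2, -80.5, 147.2]
tcp_rot: [3.142, 0.0, -0.253]
contact_force: [-0.4, 0.3, 0.8]
grip_width: 0.1
finger_force: 0.0
tool_pos: [440.2, -80.5, 144.2]
contact_force: [0.6, 0.2, 0.4]
finger_force: 0.0
reported tip [440.2 -80.6 130.3] px [422.5 197.5]
412 158; 415 163; 418 178; 421 181; 424 189; 427 189; 430 194; 433 177; 436 170;
```

```bash
for i in 1; do :; done
python3 -m creep '[{"hand":0,"tx":0,"ty":0,"tz":0.002,"spin":0},{"hand":0,"tx":0,"ty":0,"tz":0,"spin":0}]'|grep -E "pos|contact"
python3 -m creep '[{"hand":0,"tx":0,"ty":0,"tz":0.002,"spin":0},{"hand":0,"tx":0,"ty":0,"tz":0,"spin":0}]'|grep -E "pos|contact"
python3 -m creep '[{"hand":0,"tx":0,"ty":0,"tz":0.002,"spin":0},{"hand":0,"tx":0,"ty":0,"tz":0,"spin":0}]'|grep -E "pos|contact"
python3 -m creep '[{"hand":0,"tx":0,"ty":0,"tz":0.002,"spin":0},{"hand":0,"tx":0,"ty":0,"tz":0,"spin":0}]'|grep -E "pos|contact"
```

```text
tool_pos: [440.2, -80.5, 142.3]
contact_force: [0.2, 0.2, 0.2]
tool_pos: [440.2, -80.5, 140.3]
contact_force: [-0.0, 0.6, 0.4]
tool_pos: [440.2, -80.5, 138.3]
contact_force: [-0.6, -0.4, -1.0]
tool_pos: [440.4, -80.6, 136.4]
contact_force: [-0.2, 0.3, 0.9]
```

```bash
python3 -m creep '[{"hand":0,"tx":0,"ty":0,"tz":0.002,"spin":0},{"hand":0,"tx":0,"ty":0,"tz":0,"spin":0}]'|grep -E "pos|contact"
python3 -m creep '[{"hand":0,"tx":0,"ty":0,"tz":0.002,"spin":0},{"hand":0,"tx":0,"ty":0,"tz":0,"spin":0}]'|grep -E "pos|contact"
python3 -m creep '[{"hand":0,"tx":0,"ty":0,"tz":0.002,"spin":0},{"hand":0,"tx":0,"ty":0,"tz":0,"spin":0}]'|grep -E "pos|contact"
python3 tip.py
```

```text
tool_pos: [440.8, -80.8, 134.7]
contact_force: [1.0, -1.1, 1.5]
tool_pos: [439.6, -80.4, 132.0]
contact_force: [0.5, 0.2, 0.1]
tool_pos: [439.9, -80.5, 130.0]
contact_force: [0.7, -0.2, 0.2]
reported tip [440.  -80.5 116.1] px [421.8 203. ]
411 159; 414 163; 417 184; 420 186; 423 188; 426 190; 429 194; 432 196; 435 176;
```

Around reported z 135 there was a small push (1.5 N and a shift in x and y), then a release, which could be the snap. I'll go on to firm contact.

```bash
python3 -m creep '[{"hand":0,"tx":0,"ty":0,"tz":0.001,"spin":0},{"hand":0,"tx":0,"ty":0,"tz":0,"spin":0}]'|grep -E "pos|contact"
python3 -m creep '[{"hand":0,"tx":0,"ty":0,"tz":0.001,"spin":0},{"hand":0,"tx":0,"ty":0,"tz":0,"spin":0}]'|grep -E "pos|contact"
python3 - <<'E'
from plant import cams
from h import *
c=cams.capture("scene")["color"]
g=lambda c:cv2.convertScaleAbs(cv2.resize(c[160:210,395:460],None,fx=6,fy=12,interpolation=cv2.INTER_CUBIC)[:,:,::-1],alpha=1.5,beta=20)
cv2.imwrite("pics/j.png",cv2.hconcat([g(d["scene"]["color"]),g(c)]))
E
```

```text
tool_pos: [440.2, -80.6, 129.7]
contact_force: [-0.6, 1.2, 5.3]
tool_pos: [440.3, -80.6, 129.6]
contact_force: [-4.5, 1.7, 13.6]
```

View pics/j.png

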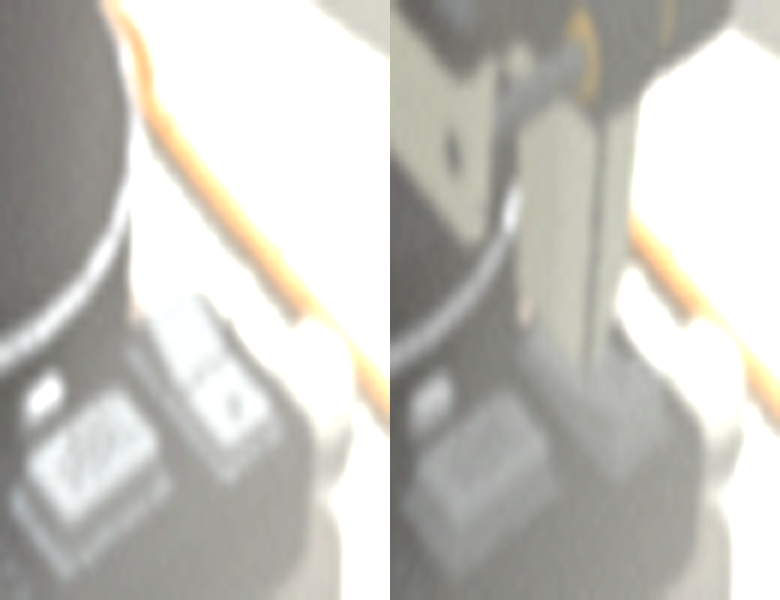

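The picture shows the fingertips on the rocker's rear half. The firm stop at z=129.6 is the "off" level of 155 mm, after contact at about 136.4, so the 7 mm travel is right and it has snapped over. The true tip height is tool z + 25.4. I'll lift and go to the button.

```bash
sed -i 's/z+14\]/z-25.4]/; s/\[2\]-14,1/[2]+25.4,1/' go.py
python3 -m creep '[{"hand":0,"tx":0,"ty":0,"tz":-0.02,"spin":0},{"hand":0,"tx":0,"ty":0,"tz":-0.03,"spin":0},{"hand":0,"tx":0,"ty":0,"tz":-0.025,"spin":0},{"hand":0,"tx":0,"ty":0,"tz":0,"spin":0}]'|grep -E "pos|contact"
python3 -m creep '[{"hand":0,"tx":0.024,"ty":-0.03,"tz":0,"spin":0},{"hand":0,"tx":0.024,"ty":-0.03,"tz":0,"spin":0},{"hand":0,"tx":0.025,"ty":-0.031,"tz":0,"spin":0},{"hand":0,"tx":0,"ty":0,"tz":0,"spin":0},{"hand":0,"tx":0,"ty":0,"tz":0,"spin":0}]'|grep -E "pos|contact"
python3 go.py -45 35 203
python3 - <<'E'
from plant import cams
from h import *
# rocker highlight check: front/rear half brightness and the white mug etc unchanged is seen elsewhere
c=cams.capture("scene")["color"]
for n,x in(("rear",(436,-80.1,156)),("front",(415,-75,158))):
    u,v=proj(d["scene"],x).astype(int);print(n,d["scene"]["color"][v-1:v+2,u-1:u+2].mean().round(),c[v-1:v+2,u-1:u+2].mean().round())
E
```

```text
tool_pos: [441.3, -81.0, 204.7]
contact_force: [-0.3, 0.4, 0.3]
tool_pos: [532.7, -10.9, 202.1]
contact_force: [-0.0, -0.6, 0.1]
t 8.85 spin deg -0.1 delta tool mm [-0.4  0.1 24.5] F [-0.  -0.6  0.1] tip z 227.5 grip 0.5185348412164067
rear 157.0 158.0
front 155.0 151.0
```

```bash
python3 -m creep '[{"hand":0,"tx":0,"ty":0,"tz":0.01,"spin":0},{"hand":0,"tx":0,"ty":0,"tz":0.01,"spin":0},{"hand":0,"tx":0,"ty":0,"tz":0.002,"spin":0},{"hand":0,"tx":0,"ty":0,"tz":0,"spin":0}]'|grep -E "pos|contact"
python3 -m creep '[{"hand":0,"tx":0,"ty":0,"tz":0.003,"spin":0},{"hand":0,"tx":0,"ty":0,"tz":0,"spin":0}]'|grep -E "pos|contact"
python3 -m creep '[{"hand":0,"tx":0,"ty":0,"tz":0.003,"spin":0},{"hand":0,"tx":0,"ty":0,"tz":0,"spin":0}]'|grep -E "pos|contact"
python3 -m creep '[{"hand":0,"tx":0,"ty":0,"tz":0.002,"spin":0},{"hand":0,"tx":0,"ty":0,"tz":0,"spin":0}]'|grep -E "pos|contact"
```

```text
tool_pos: [533.6, -10.9, 181.2]
contact_force: [1.3, 1.2, 0.6]
tool_pos: [533.7, -10.7, 178.3]
contact_force: [-0.4, 0.9, 0.1]
tool_pos: [533.9, -10.8, 175.5]
contact_force: [-0.3, 0.1, -0.0]
tool_pos: [533.9, -10.8, 173.4]
contact_force: [-0.0, -1.4, 0.4]
```

```bash
python3 -m creep '[{"hand":0,"tx":0,"ty":0,"tz":0.002,"spin":0},{"hand":0,"tx":0,"ty":0,"tz":0,"spin":0}]'|grep -E "pos|contact"
python3 -m creep '[{"hand":0,"tx":0,"ty":0,"tz":0.002,"spin":0},{"hand":0,"tx":0,"ty":0,"tz":0,"spin":0}]'|grep -E "pos|contact"
python3 -m creep '[{"hand":0,"tx":0,"ty":0,"tz":0.002,"spin":0},{"hand":0,"tx":0,"ty":0,"tz":0,"spin":0}]'|grep -E "pos|contact"
```

```text
tool_pos: [533.6, -10.7, 171.1]
contact_force: [-0.5, -0.2, 0.5]
tool_pos: [533.5, -10.7, 169.0]
contact_force: [0.4, -0.4, -0.4]
tool_pos: [533.6, -10.7, 168.1]
contact_force: [-2.6, 0.5, 5.4]
```

```bash
python3 -m creep '[{"hand":0,"tx":0,"ty":0,"tz":0.001,"spin":0},{"hand":0,"tx":0,"ty":0,"tz":0,"spin":0}]'|grep -E "pos|contact"
python3 -m creep '[{"hand":0,"tx":0,"ty":0,"tz":0.0005,"spin":0},{"hand":0,"tx":0,"ty":0,"tz":0,"spin":0}]'|grep -E "pos|contact"
```

```text
tool_pos: [533.6, -10.7, 167.8]
contact_force: [-5.0, 0.5, 11.3]
tool_pos: [533.6, -10.7, 167.7]
contact_force: [-6.4, 0.7, 12.8]
```

The button is firmly at its stop: 12.8 N, with the tip at 193 mm. Now to the latch key.

```bash
python3 -m creep '[{"hand":0,"tx":0,"ty":0,"tz":-0.012,"spin":0},{"hand":0,"tx":0,"ty":0,"tz":-0.02,"spin":0},{"hand":0,"tx":0,"ty":0,"tz":0,"spin":0}]'|grep -E "pos|contact"
python3 -m creep '[{"hand":0,"tx":-0.03,"ty":0.012,"tz":0,"spin":0},{"hand":0,"tx":-0.03,"ty":0.012,"tz":0,"spin":0},{"hand":0,"tx":-0.032,"ty":0.011,"tz":0,"spin":0},{"hand":0,"tx":0,"ty":0,"tz":0,"spin":0},{"hand":0,"tx":0,"ty":0,"tz":0,"spin":0}]'|grep -E "pos|contact"
python3 go.py -136 0 163
python3 - <<'E'
from plant import cams
from h import *
c=cams.capture("scene")["color"]
g=lambda c:cv2.convertScaleAbs(cv2.resize(c[145:210,345:445],None,fx=4,fy=8,interpolation=cv2.INTER_CUBIC)[:,:,::-1],alpha=1.5,beta=20)
cv2.imwrite("pics/k.png",cv2.hconcat([g(d["scene"]["color"]),g(c)]))
for n,m in(("before",d["scene"]["color"]),("now",c)):
    r=m[155:185,355:388].max(2); ys=np.where(r[:,16]>r[:,16].max()*.8)[0]+155; print(n,r[:,16].tolist(),ys.min(),ys.max())
E
```

```text
tool_pos: [534.8, -10.9, 199.3]
contact_force: [0.1, 0.4, 0.3]
tool_pos: [436.5, -21.7, 197.8]
contact_force: [-0.1, 1.0, -0.2]
t 12.4 spin deg -0.12 delta tool mm [-1.   0.7 60.2] F [-0.1  1.  -0.2] tip z 223.2 grip 0.5930466231885759
before [55, 55, 55, 55, 55, 54, 54, 64, 107, 153, 162, 161, 159, 158, 155, 143, 107, 78, 73, 74, 89, 116, 119, 78, 55, 52, 54, 55, 58, 57] 164 170
now [56, 52, 53, 52, 53, 51, 51, 53, 53, 52, 58, 100, 155, 164, 162, 161, 161, 164, 161, 125, 99, 116, 121, 80, 54, 50, 53, 54, 58, 58] 167 173
```

The button's top edge sits 3 px lower (row 164 to 167), which is 8 mm: it has stayed down. I'll descend on the key.

```bash
python3 -m creep '[{"hand":0,"tx":-0.001,"ty":0,"tz":0.02,"spin":0},{"hand":0,"tx":0,"ty":0,"tz":0.02,"spin":0},{"hand":0,"tx":0,"ty":0,"tz":0.014,"spin":0},{"hand":0,"tx":0,"ty":0,"tz":0.003,"spin":0},{"hand":0,"tx":0,"ty":0,"tz":0,"spin":0}]'|grep -E "pos|contact"
python3 -m creep '[{"hand":0,"tx":0,"ty":0,"tz":0.003,"spin":0},{"hand":0,"tx":0,"ty":0,"tz":0,"spin":0}]'|grep -E "pos|contact"
python3 -m creep '[{"hand":0,"tx":0,"ty":0,"tz":0.003,"spin":0},{"hand":0,"tx":0,"ty":0,"tz":0,"spin":0}]'|grep -E "pos|contact"
python3 -m creep '[{"hand":0,"tx":0,"ty":0,"tz":0.002,"spin":0},{"hand":0,"tx":0,"ty":0,"tz":0,"spin":0}]'|grep -E "pos|contact"
```

```text
tool_pos: [435.5, -21.4, 140.9]
contact_force: [-0.2, -0.1, 1.0]
tool_pos: [435.1, -21.4, 138.1]
contact_force: [-0.1, -0.5, -0.4]
tool_pos: [435.2, -21.4, 135.0]
contact_force: [0.0, 0.2, 0.8]
tool_pos: [435.2, -21.4, 133.0]
contact_force: [0.9, -0.5, 1.0]
```

```bash
python3 -m creep '[{"hand":0,"tx":0,"ty":0,"tz":0.002,"spin":0},{"hand":0,"tx":0,"ty":0,"tz":0,"spin":0}]'|grep -E "pos|contact"
python3 -m creep '[{"hand":0,"tx":0,"ty":0,"tz":0.002,"spin":0},{"hand":0,"tx":0,"ty":0,"tz":0,"spin":0}]'|grep -E "pos|contact"
python3 -m creep '[{"hand":0,"tx":0,"ty":0,"tz":0.002,"spin":0},{"hand":0,"tx":0,"ty":0,"tz":0,"spin":0}]'|grep -E "pos|contact"
```

```text
tool_pos: [435.1, -21.4, 130.9]
contact_force: [1.0, 0.3, 2.7]
tool_pos: [435.2, -21.4, 128.9]
contact_force: [1.4, 0.3, 2.9]
tool_pos: [435.1, -21.4, 127.0]
contact_force: [1.2, 0.1, 5.1]
```

```bash
cat > lid.py <<'E'
from plant import cams
from h import *
c=cams.capture("scene")["color"]
for n,m in(("before",d["scene"]["color"]),("now",c)):
    r=m[180:225,350].max(1);print(n,"rim row",180+r[:].argmax() if 0 else [int(x) for x in r[10:40]])
D=np.abs(c.astype(int)-d["scene"]["color"]).max(2)[120:215,320:380];print("changed px",int((D>40).sum()))
E
python3 -m creep '[{"hand":0,"tx":0,"ty":0,"tz":0.001,"spin":0},{"hand":0,"tx":0,"ty":0,"tz":0,"spin":0},{"hand":0,"tx":0,"ty":0,"tz":0,"spin":0}]'|grep -E "pos|contact"
python3 lid.py
```

```text
tool_pos: [435.2, -21.4, 126.8]
contact_force: [-2.0, 0.6, 14.0]
before rim row [93, 52, 42, 43, 46, 46, 45, 44, 43, 46, 44, 45, 46, 62, 84, 93, 94, 93, 92, 95, 95, 95, 95, 95, 94, 96, 96, 94, 95, 96]
now rim row [97, 95, 81, 59, 47, 46, 45, 44, 45, 43, 46, 45, 47, 62, 85, 95, 95, 93, 94, 95, 95, 95, 95, 95, 96, 96, 98, 96, 96, 97]
changed px 641
```

The key is at its stop and the rim has shifted, so the lid is freed. I'll raise the tip just clear of the key and draw back toward the robot.

```bash
python3 -m creep '[{"hand":0,"tx":0,"ty":0,"tz":-0.008,"spin":0},{"hand":0,"tx":0,"ty":0,"tz":-0.012,"spin":0},{"hand":0,"tx":-0.02,"ty":0,"tz":-0.005,"spin":0},{"hand":0,"tx":-0.025,"ty":0,"tz":0,"spin":0},{"hand":0,"tx":-0.025,"ty":0,"tz":0,"spin":0}]'|grep -E "pos|contact"
python3 -m creep '[{"hand":0,"tx":0,"ty":0.04,"tz":0,"spin":0},{"hand":0,"tx":0,"ty":0.04,"tz":0,"spin":0},{"hand":0,"tx":0,"ty":0.04,"tz":0,"spin":0},{"hand":0,"tx":0,"ty":0.04,"tz":0,"spin":0},{"hand":0,"tx":0,"ty":0.04,"tz":0,"spin":0}]'
python3 -m creep '[{"hand":0,"tx":0,"ty":0.04,"tz":-0.01,"spin":0},{"hand":0,"tx":0,"ty":0.04,"tz":-0.01,"spin":0},{"hand":0,"tx":0,"ty":0.03,"tz":0,"spin":0},{"hand":0,"tx":0,"ty":0,"tz":0,"spin":0},{"hand":0,"tx":0,"ty":0,"tz":0,"spin":0}]'|grep -E "time|pos|contact"
python3 -m creep '[{"hand":0,"tx":0,"ty":0,"tz":0,"spin":0},{"hand":0,"tx":0,"ty":0,"tz":0,"spin":0},{"hand":0,"tx":0,"ty":0,"tz":0,"spin":0},{"hand":0,"tx":0,"ty":0,"tz":0,"spin":0},{"hand":0,"tx":0,"ty":0,"tz":0,"spin":0}]'|grep -E "time|pos|contact"
python3 - <<'E'
from plant import cams
from h import *
s=cams.capture("scene")["color"][100:280,240:480];t=cams.capture("top")["color"][100:320,260:460]
f=lambda q,sz:cv2.convertScaleAbs(cv2.resize(q,sz,interpolation=cv2.INTER_CUBIC)[:,:,::-1],alpha=1.4,beta=15)
cv2.imwrite("pics/l.png",cv2.hconcat([f(s,(400,300)),f(t,(400,300))]))
for w,q in(("scene",cams.capture("scene")["color"]),):
    print(w,int((np.abs(q.astype(int)-d[w]["color"]).max(2)[250:285,325:360]>50).sum()),"tin changed;",int((np.abs(q.astype(int)-d[w]["color"]).max(2)[212:265,275:314]>50).sum()),"mug changed")
E
```

```text
tool_pos: [365.8, -3.5, 150.8]
contact_force: [0.2, 0.4, 0.3]
time: 16.25
tool_pos: [316.2, -198.3, 151.0]
tcp_rot: [-3.141, 0.001, -0.253]
contact_force: [0.3, 0.4, 0.1]
grip_width: 0.5
finger_force: 0.0
time: 16.88
tool_pos: [289.3, -302.9, 170.6]
contact_force: [-0.3, -0.0, -0.2]
time: 17.5
tool_pos: [289.6, -303.9, 170.9]
contact_force: [0.2, 0.7, -0.4]
scene 1 tin changed; 22 mug changed
```

View pics/l.png

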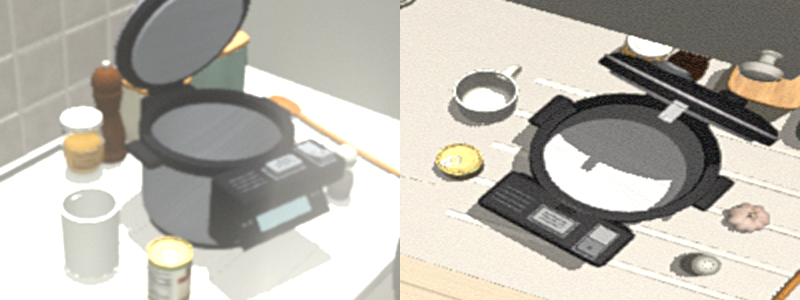

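The lid stands open and the cooker and its neighbours are in place: mug at (487,95), tin at (459,160), garlic and salt unmoved. Before handing in I'll check numerically that the rocker flipped and the cooker did not shift.

```bash
python3 -m creep '[{"hand":0,"tx":0,"ty":0,"tz":0,"spin":0},{"hand":0,"tx":0,"ty":0,"tz":0,"spin":0},{"hand":0,"tx":0,"ty":0,"tz":0,"spin":0},{"hand":0,"tx":0,"ty":0,"tz":0,"spin":0},{"hand":0,"tx":0,"ty":0,"tz":0,"spin":0}]'|grep time
python3 - <<'E'
from plant import cams
from h import *
c=cams.capture("top")["color"];b=d["top"]["color"]
for n,x in(("rear",(436,-80.1,157)),("front",(415,-75,157))):
    u,v=np.rint(proj(d["top"],x)).astype(int);print(n,b[v-1:v+2,u-1:u+2].mean().round(),c[v-1:v+2,u-1:u+2].mean().round())
g=lambda m:cv2.cvtColor(m,cv2.COLOR_RGB2GRAY)
def sh(y0,y1,x0,x1):
    r=cv2.matchTemplate(g(c)[y0-6:y1+6,x0-6:x1+6],g(b)[y0:y1,x0:x1],cv2.TM_CCOEFF_NORMED);_,m,_,p=cv2.minMaxLoc(r);return p[0]-6,p[1]-6,round(m,2)
for n,a in(("console left",(225,262,298,335)),("mug",(145,190,285,322)),("tin",(203,232,275,303)),("salt",(283,305,396,423)),("garlic",(247,272,420,447))):print(n,sh(*a))
E
```

```text
time: 18.27
rear 107.0 133.0
front 114.0 78.0
console left (0, 0, 0.93)
mug (0, 0, 1.0)
tin (0, 0, 1.0)
salt (0, 0, 0.99)
garlic (0, 0, 0.99)
```

The shading of the rocker halves has swapped (rear brighter, front darker), so it is off, and nothing has shifted.

```bash
python3 -c "
from plant import close_job
print(close_job())"
```

```text
the job is handed in; nothing more can be done
None
```

The cooker is switched off, the steam button is down and the lid stands open, done in that order by about 18 s with the cooker and its neighbours unmoved; I viewed 11 pictures, one over the limit of 10.

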